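Drive the tapered key of a wire shelf's corner collar

ROBOT

A 6-joint arm with a two-finger parallel gripper is mounted at the origin on the work surface. World frame = base frame: x ahead of the robot, y to its left, z up, the work surface at z = 0. Lengths are in m, angles in degrees, forces in N, time in s.
With the tool pointing down it reaches from about 0.35 to 0.875 m from the base axis. Payload 4.2 kg.
Tool frame: the origin (TCP) lies at the very end of the fingers, on their centre line; the grasp point (between the pads) lies 19 mm behind it; y points along the fingers, z is the direction in which the jaws open and shut, and the axes are right-handed (so a half turn about y gives the same grasp; the last joint's range is limited). The gripper opens to 87 mm and grips with 3 to 60 N. Pads are 19 mm wide; open, the fingers measure 117 mm over their backs; the gripper's body (75 mm by 190 mm) begins 51 mm behind the grasp point.
Start: joints at [84.202, 22.042, 0.453, 0, -68.411, -14.817], TCP at [0.22, 0.585, 0.223] pointing down, gripper open.
Joint ranges: [-179.83, 179.83], [-69.29, 118.12], [-61.27, 80.66], [-181.25, 117.63], [-171.15, -9.14], [-177.46, 177.46]. Speed limits (degrees/s): [159.86, 159.86, 180, 180, 180, 180].

INTERFACE

Orientations are given as a 3x3 rotation matrix whose columns are the frame's x, y, z axes.
In Python, from station import r, eyes gives the robot as it stands.
- The arm moves only by the tool play_rows, never from a script. Its argument "deltas" is one flat list of numbers, 5 for each row, row after row: the closure in counts, from 0 (fully open) to 255 (shut), then the shift along the tool's x, y, z in mm, then the turn about the tool's y in rad. In form: [claw, tx, ty, tz, roll, claw, tx, ty, tz, roll, ...]. A call has exactly 10 rows; each row shifts and turns the commanded pose from where the row before left it, along the tool's axes as they then stand; what a row does not reach is not made up. A row lasts 1/10 s, in which the tool goes at most 50 mm and 8.59 degrees, less where a joint would pass 70% of its speed; a pose out of reach is approached as far as the arm can. A call is refused whole if a number of a shift passes 50 or a number of a turn 0.15, either way. A call with a gripper value outside its range is refused whole. The fingers move at their own pace and stop on an object; the grip force is fixed at half the most. Time passes only in rows, so rows that do not move let the fingers close, or fill a call up. It gives the time, the measured TCP pose, the force and the opening at its end, in the units of the state.
- r.sense(): the state, without advancing time (a new reading comes with each control period).
- eyes.capture(name): name is "scene" or "top"; returns a dict with "img" (480x640x3 uint8, blue, green, red), "vfov" (degrees; the focal length in pixels is half the picture's height over the tangent of half this angle, whatever the lens; pixels are square), "cx", "cy" (the principal point, pixels), "distortion" ([k1, k2, p1, p2, k3] as OpenCV has them; the pictures are not rectified), "R" (3x3) and "t" (3): a world point X has camera coordinates R X + t. Camera axes: x right, y down, z forward; pixel columns grow to the right and rows downward; lengths in m; the calibration is good to about 2 mm. A picture is of the moment at which its call begins. There is no depth.
- r.finish_job(): hands the job in, once; it reports no verdict.
The state is a dict: "time_s": time; "joints": joint angles; "joint_velocities": joint speeds; "effort": joint torques, N m; "tcp_pos": TCP position; "ee_rot": TCP orientation; "wrist_force": force on the tool from outside, world axes, zero at the start; "moment": the same for the moment, N m; "gripper_width": opening from 0.0 (shut) to 1.0 (fully open).
Only numpy, scipy, OpenCV 4.12 (cv2) and the standard library are available. Lean on these libraries where they do the work, as an engineer would, in place of code of your own. Each camera call takes 0.05 s, during which the arm holds its last target.

TASK

One corner of the counter-top wire shelf is still loose on its post. Take the tapered steel key out of its white holder block, start it thin end down in the gap between the post and the sloped jaw of the corner collar, flat face against the post, and tap or press it down until it has pushed the jaw right back and is tight, jammed upright by itself. Drive it gently, as too hard a push would crack the collar, and leave the jar, bowl and tub where they are.

Things in the scene. Friction and masses are not known exactly. Their poses are not given: they have to be found in the camera images.
- key: loose tapered steel key with a head, 100 mm tall, 0.15 to 0.31 kg, standing head up. Origin: on the head's centre line at the height of the blade's lower end; z up along the key, y along the blade's width. Head: 30 x 30 mm block from z 70 to 100 mm, to be gripped from above. The blade's flat face is on the -x side, at the start the side towards the robot
- key_tip (a point): centre of the blade's thin lower end (x -6 mm, z 0 in the key's frame; same axes). The blade is 70 mm long and 20 mm wide (y). Flat face: the plane x = -8.5 mm of the key's frame. Sloped face: from x = -3.5 mm at the tip (5 mm thick) to x = +8.5 mm under the head (17 mm thick)
- key_top (a point): centre of the top face of the key's head, to be tapped or pressed. Pushing the jaw back drags with only 0 to 4 N and is not yet tight; once the jaw is on its stop the resistance rises steeply, several N per mm. A steady downward push of 12 to 18 N makes it tight (a mere touch may not); less than 10 N leaves it too loose; over 22 N may crack the collar
- holder: fixed white plastic block 70 x 70 mm, 74 mm tall, with a slot in which the key stands, its head's underside resting on the block's top. Origin: centre of the underside; x, y along the sides
- rack: fixed counter-top wire shelf; the collar is its open corner, front right seen from the robot. Origin on the table under the collar's mouth; x runs from the bare post over the gap and jaw to the wire deck. Deck top at z 125 mm, x 17 to 267 mm, y -14 to 326 mm; other posts 155 mm tall. Corner collar: z 110 to 150 mm, outside x -48 to 17 mm, y -19 to 19 mm, 28 mm wide inside (y)
- mouth (a point): where the jaw's top inner edge ends up when pushed back on its stop; 150 mm above the table, axes as the rack's. The gap is on its -x side, open below. The jaw is 35 mm tall, its face leans towards the post going down, with the key's taper (12 mm in 70). It starts 0.5 to 3.5 mm nearer the post (unreported) and slides back against friction as the key drives it
- post_side (a point): nominal centre of the bare 25 mm square post's top, 155 mm above the table (5 mm above the collar), at x -25.5 mm of the rack. The real post stands up to 1.5 mm nearer to or farther from the jaw: its face is 11.5 to 14.5 mm from the mouth point, so the key gets tight with its tip 38 to 58 mm below the mouth. Neither is reported: find by feel
- gap (a point): a point in the gap 7 mm from the mouth point towards the post, at its height; axes as the rack's. With its centre here the 5 mm thick tip enters freely, 1 to 5 mm from either side. The key's flat face then should touch the post lightly and slide down along it (friction 0.5 to 0.7), else it is forced sideways by the jaw
- jar: loose amber glass jar, 60 mm across, 90 mm tall, on the table; origin at the centre of its underside; leave it alone
- bowl: loose steel bowl, 120 mm across, 60 mm tall, on the wire deck; origin at the centre of its underside; leave it alone
- tub: loose white plastic tub with lid, 70 mm across, 80 mm tall, on the wire deck; origin at the centre of its underside; leave it alone
Things that resemble listed ones, but are neither listed nor needed, are in the scene too. What is shaped like the key but blue or green is not meant.

How it is judged (in metres and radians):
On the way, in this order (a step that is already met when the one before it is completed fails the run):
1. the key is lifted out of the holder block (height (world z) of key_tip above 0.085 m), for 0.1 s.
2. the key's tip is started in the gap, upright, at least 8 mm below the mouth (z of key_tip in the frame of mouth below -0.008 m and x of key_tip in the frame of mouth between -0.014 and 0 m and y of key_tip in the frame of mouth between -0.008 and 0.008 m and angle between key's own z axis and vertical below 0.15 rad), for 0.1 s.
At the end, for the whole second after the job is handed in: the released key is jammed at rest in the gap: tip more than 30 mm below the mouth and within 8 mm of the gap's middle sideways, upright within 0.08 rad, square to the collar within 0.12 rad, and clamped by the jaw with more than 7 N (z of key_tip in the frame of mouth below -0.03 m and x of key_tip in the frame of mouth between -0.015 and -0.003 m and y of key_tip in the frame of mouth between -0.008 and 0.008 m and angle between key's own z axis and vertical below 0.08 rad and angle between the x axis of key and the x axis of rack, either way round below 0.12 rad and contact force between key and rack above 7 N and linear speed of key below 0.01 m/s); the robot touches nothing.
It fails at once if the key is over-driven: it bears on the collar with more than 26 N (contact force between key and rack above 26 N).
It fails at once if the jar is moved by more than 25 mm (distance of jar from where it was at the start of the episode above 0.025 m).
It fails at once if the bowl is moved by more than 25 mm (distance of bowl from where it was at the start of the episode above 0.025 m).
It fails at once if the tub is moved by more than 25 mm (distance of tub from where it was at the start of the episode above 0.025 m).
It also fails if it takes over 58 s, if anything falls off the work surface, if the arm or the gripper's body presses on something with over 40 N, if the wrist force passes 120 N, or if a joint passes its speed limit or range.

## Working session

There is one attempt and no reset: what is moved stays moved. The work goes in short steps, Python scripts to look and compute and a tool call to move; the robot and the scene stay as the last step left them, time stands still between calls to the robot, and variables do not carry over. Pictures are saved under pics/ and viewed, and the job is handed in when it is done.

Besides the shell and the picture viewer there is one more tool, called as name(argument=value, ...) on one line, values as JSON. play_rows: Moves the arm, as the interface text tells. Its arguments: {"type":"object","properties":{"deltas":{"type":"array","items":{"type":"number"}}},"required":["deltas"]}

```bash
ls; mkdir -p pics
python3 - <<'E'
from station import r, eyes
import cv2,numpy as np
s=r.sense();print(s)
for n in("scene","top"):
    c=eyes.capture(n);cv2.imwrite(f"pics/{n}0.png",c["img"]);print(n,{k:(np.round(v,4).tolist() if k!='img' else 0) for k,v in c.items()})
E
```

```text
pics
{'time_s': 0.0, 'joints': array([ 8.42020049e+01,  2.20898914e+01,  3.78367504e-01, -3.00276606e-02,
       -6.84127475e+01, -1.48178559e+01]), 'joint_velocities': array([-0.08999134, -0.03731989,  0.03286045,  0.01858721, -0.05271053,
       -0.02535784]), 'effort': array([ 3.80142808e-05, -3.90664673e+01,  1.87405086e+01,  4.22010407e+00,
        1.10142879e-02, -1.90279297e-04]), 'tcp_pos': array([0.21981227, 0.58440171, 0.22145646]), 'ee_rot': array([[-9.35894096e-01, -7.03933732e-04, -3.52280775e-01],
       [ 3.52281469e-01, -2.10857120e-03, -9.35891725e-01],
       [-8.40033425e-05, -9.99997529e-01,  2.22138215e-03]]), 'wrist_force': array([ 0.2950603 , -0.50172714,  0.0913603 ]), 'moment': array([ 0.01143847, -0.03016339, -0.05210774]), 'gripper_width': 0.9996322643877296}
scene {'img': 0, 'vfov': 43.1651, 'cx': 312.6263, 'cy': 231.7588, 'distortion': [0.0216, 0.0, 0.0, 0.0, 0.0], 'R': [[0.3039, 0.9525, -0.0189], [0.7368, -0.2475, -0.6292], [-0.604, 0.1773, -0.777]], 't': [-0.2053, -0.3488, 1.8028]}
top {'img': 0, 'vfov': 54.3042, 'cx': 318.5415, 'cy': 238.1362, 'distortion': [-0.0794, 0.0, 0.0, 0.0, 0.0], 'R': [[0.0282, -0.9996, 0.0066], [-0.9814, -0.029, -0.1899], [0.19, -0.0011, -0.9818]], 't': [0.0265, 0.5743, 1.0664]}
```

View pics/scene0.png

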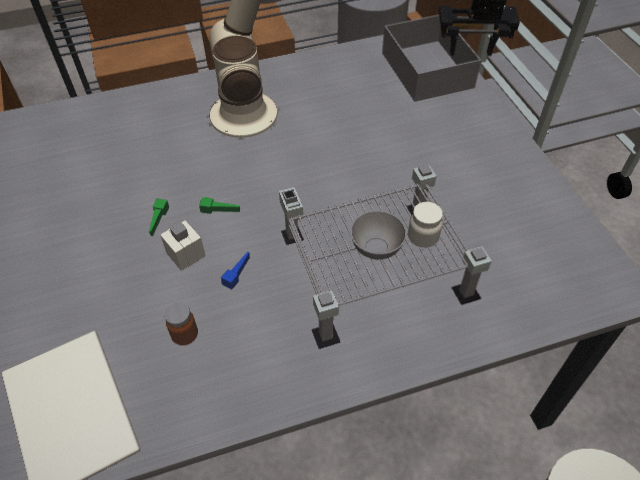

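View pics/top0.png

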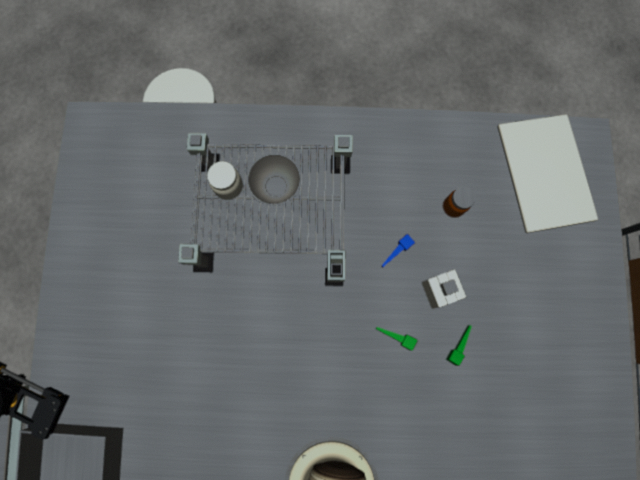

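The overview shows the white holder with the grey key at scene (182,243) and top (447,288). The open collar is at scene (290,197) and top (336,265). I'll zoom in on both.

```bash
cat > h.py <<'E'
import cv2,numpy as np
def K(c):
    f=240/np.tan(np.radians(c["vfov"])/2); return np.array([[f,0,c["cx"]],[0,f,c["cy"]],[0,0,1.]])
def ray(c,uv):
    R=np.array(c["R"]);t=np.array(c["t"])
    p=cv2.undistortPoints(np.array([[uv]],float),K(c),np.array(c["distortion"])).ravel()
    d=R.T@np.array([p[0],p[1],1]); return -R.T@t,d/np.linalg.norm(d)
def onz(c,uv,z):
    o,d=ray(c,uv); return o+d*(z-o[2])/d[2]
def tri(c1,u1,c2,u2):
    o1,d1=ray(c1,u1);o2,d2=ray(c2,u2)
    s=np.linalg.lstsq(np.c_[d1,-d2],o2-o1,rcond=None)[0]
    a=o1+s[0]*d1;b=o2+s[1]*d2
    return (a+b)/2,np.linalg.norm(a-b)
def proj(c,X):
    R=np.array(c["R"]);t=np.array(c["t"],float)
    return cv2.projectPoints(np.array(X,float).reshape(-1,1,3),cv2.Rodrigues(R)[0],t,K(c),np.array(c["distortion"]))[0].reshape(-1,2)
def crop(img,x0,y0,w,h,s,name):
    cv2.imwrite(name,cv2.resize(img[y0:y0+h,x0:x0+w],None,fx=s,fy=s,interpolation=cv2.INTER_CUBIC))
E
python3 - <<'E'
import cv2,numpy as np
from h import *
s=cv2.imread("pics/scene0.png");t=cv2.imread("pics/top0.png")
f=lambda a,x,y,w,h:cv2.resize(a[y:y+h,x:x+w],(400,300),interpolation=cv2.INTER_CUBIC)
cv2.imwrite("pics/z0.png",np.vstack([np.hstack([f(s,150,215,64,48),f(s,262,180,64,48)]),np.hstack([f(t,416,264,64,48),f(t,304,241,64,48)])]))
E
```

```text
(no output)
```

View pics/z0.png

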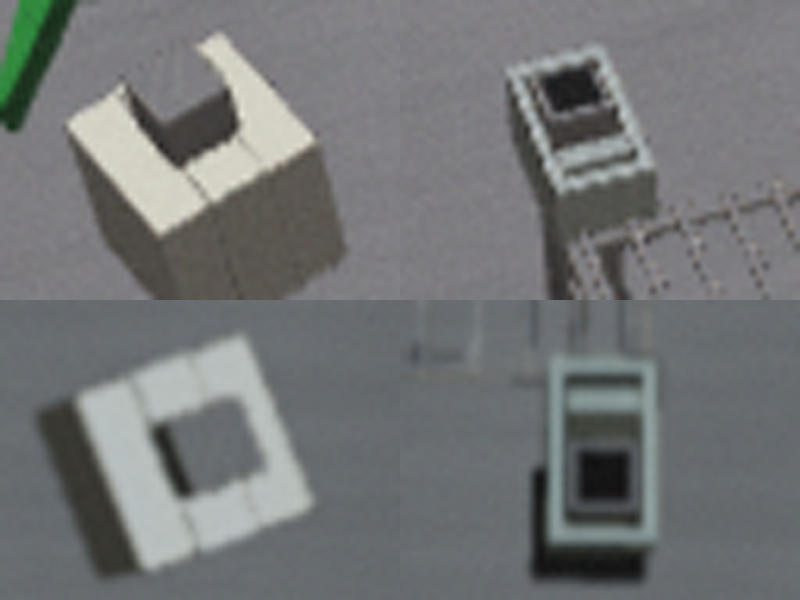

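```bash
cat > m.py <<'E'
import cv2,numpy as np,pickle
from station import r,eyes
from h import *
S=eyes.capture("scene");T=eyes.capture("top")
pickle.dump((S,T),open("c.pkl","wb"))
E
python3 m.py
python3 - <<'E'
import pickle
from h import *
S,T=pickle.load(open("c.pkl","rb"))
z=lambda x0,y0,u,v:(x0+(u+.5)/6.25-.5,y0+(v+.5)/6.25-.5)
print("holder top corners z=.074, top view")
P=[onz(T,z(416,264,*p),.074) for p in [(78,100),(243,35),(313,200),(146,272)]]
print(np.round(P,4),np.mean(P,0),[np.linalg.norm(P[i]-P[i-1]) for i in range(4)],np.degrees([np.arctan2(*(P[i]-P[i-1])[1::-1]) for i in range(4)]))
print("scene view (no back corner)")
Q=[onz(S,z(150,215,*p),.074) for p in [(66,126),(161,237),(316,138),(216,36)]]
print(np.round(Q,4),np.mean(Q,0),[np.linalg.norm(Q[i]-Q[i-1]) for i in range(4)],np.degrees([np.arctan2(*(Q[i]-Q[i-1])[1::-1]) for i in range(4)]))
print("head top .104")
P=[onz(T,z(416,264,*p),.104) for p in [(160,122),(232,96),(268,165),(192,196)]]
print(np.round(P,4),np.mean(P,0),[np.linalg.norm(P[i]-P[i-1]) for i in range(4)])
print("collar top .150")
P=[onz(T,z(304,241,*p),.150) for p in [(550,355),(657,358),(657,544),(548,544)] for p in [(p[0]-400,p[1]-300)]]
print(np.round(P,4),np.mean(P,0),[np.linalg.norm(P[i]-P[i-1]) for i in range(4)],np.degrees([np.arctan2(*(P[i]-P[i-1])[1::-1]) for i in range(4)]))
Q=[onz(S,z(262,180,*p),.150) for p in [(506,70),(603,46),(657,170),(566,190)] for p in [(p[0]-400,p[1])]]
print(np.round(Q,4),np.mean(Q,0),[np.linalg.norm(Q[i]-Q[i-1]) for i in range(4)],np.degrees([np.arctan2(*(Q[i]-Q[i-1])[1::-1]) for i in range(4)]))
# other posts tops (z=.155) in top view full
for p in [(197,141),(344,143),(188,253),(336,264)]: print(onz(T,p,.155))
E
```

```text
holder top corners z=.074, top view
[[ 0.4788 -0.2148  0.074 ]
 [ 0.5048 -0.2777  0.074 ]
 [ 0.4436 -0.3028  0.074 ]
 [ 0.4156 -0.2394  0.074 ]] [ 0.46070936 -0.25868056  0.074     ] [np.float64(0.06777757631428355), np.float64(0.06813300496763756), np.float64(0.06612112839887223), np.float64(0.06929386650210682)] [  21.30521672  -67.51926769 -157.73510314  113.8390904 ]
scene view (no back corner)
[[ 0.4453 -0.3     0.074 ]
 [ 0.5087 -0.2749  0.074 ]
 [ 0.4809 -0.212   0.074 ]
 [ 0.4194 -0.2388  0.074 ]] [ 0.46358685 -0.25643667  0.074     ] [np.float64(0.06651488628907778), np.float64(0.06814648380775562), np.float64(0.0687188670318703), np.float64(0.06704811242138477)] [ -67.0958019    21.62587572  113.80871878 -156.51885988]
head top .104
[[ 0.4682 -0.2375  0.104 ]
 [ 0.4784 -0.2642  0.104 ]
 [ 0.4536 -0.2769  0.104 ]
 [ 0.4417 -0.2488  0.104 ]] [ 0.46048639 -0.25685782  0.104     ] [np.float64(0.028783535003414008), np.float64(0.028541124052971226), np.float64(0.027828382307952516), np.float64(0.030527872836627903)]
collar top .150
[[ 0.5305  0.0228  0.15  ]
 [ 0.5305 -0.0146  0.15  ]
 [ 0.4655 -0.0157  0.15  ]
 [ 0.4644  0.0218  0.15  ]] [0.49773094 0.0035733  0.15      ] [np.float64(0.06605938928050716), np.float64(0.0373450475238227), np.float64(0.06502567818160199), np.float64(0.03759333183407742)] [   0.81933294  -89.95490997 -178.96217913   91.62644727]
[[ 0.4686 -0.0136  0.15  ]
 [ 0.4685  0.0239  0.15  ]
 [ 0.5334  0.0249  0.15  ]
 [ 0.5321 -0.009   0.15  ]] [0.50065004 0.00654617 0.15      ] [np.float64(0.06368448299965625), np.float64(0.037436927706392516), np.float64(0.06497379968186752), np.float64(0.03385883993020603)] [-175.8696397    90.20048758    0.86729659  -92.22796324]
[0.77182362 0.32737136 0.155     ]
[ 0.77612799 -0.00853313  0.155     ]
[0.51259727 0.32602728 0.155     ]
[0.49820658 0.00393882 0.155     ]
```

The sizes agree with the listed ones to about 2 mm:

| Item | Measured | Given | Centre | Yaw |
|---|---|---|---|---|
| Holder | 67–69 mm | 70 mm | (0.462, -0.257) | about 22.4° |
| Collar | 65 x 37 mm | 65 x 38 mm | (0.499, 0.005) | about 0.8° |

I'll move above the holder now.

play_rows(deltas=[0,-26,0,35,0,0,-26,0,35,0,0,-26,0,35,0,0,-26,0,35,0,0,-26,0,35,0,0,-26,0,35,0,0,-26,0,35,0,0,-26,0,35,0,0,-26,0,35,0,0,-26,0,35,0])

```text
time_s: 1.2
tcp_pos: [0.3401, 0.1641, 0.2227]
ee_rot: [[-0.936, 0.0, -0.351], [0.351, 0.001, -0.936], [-0.0, -1.0, -0.001]]
wrist_force: [0.9, -0.1, 0.2]
gripper_width: 1.001
```

play_rows(deltas=[0,-26,0,35,0,0,-26,0,35,0,0,-26,0,35,0,0,-26,0,35,0,0,-26,0,35,0,0,-26,0,35,0,0,-26,0,35,0,0,-26,0,35,0,0,-26,0,35,0,0,-26,0,35,0])

```text
time_s: 2.2
tcp_pos: [0.4603, -0.2552, 0.2224]
ee_rot: [[-0.936, -0.0, -0.352], [0.352, 0.0, -0.936], [0.0, -1.0, -0.0]]
wrist_force: [0.3, 1.1, 0.4]
gripper_width: 0.998
```

play_rows(deltas=[0,0,0,0,0.137,0,0,0,0,0.137,0,0,0,0,0.137,0,0,0,0,0.137,0,0,0,0,0.137,0,0,0,0,0.135,0,0,0,0,0,0,0,0,0,0,0,0,0,0,0,0,0,0,0,0])

```text
time_s: 3.2
tcp_pos: [0.4602, -0.2533, 0.2225]
ee_rot: [[-0.382, -0.0, -0.924], [0.924, 0.0, -0.382], [0.0, -1.0, 0.0]]
wrist_force: [0.2, 0.9, 1.0]
gripper_width: 0.994
```

```bash
cat > st.py <<'E'
from station import r
import numpy as np,sys
def st():
    s=r.sense();R=s["ee_rot"]
    print("t",round(s["time_s"],2),"tcp",np.round(s["tcp_pos"]*1000,1),"zang",round(np.degrees(np.arctan2(R[1,2],R[0,2])),2),"tilt",np.round(R[:,1],4),"F",np.round(s["wrist_force"],2),"M",np.round(s["moment"],2),"w",round(s["gripper_width"]*87,2))
    return s
def to(s,x,y):
    R=s["ee_rot"];d=np.array([x,y])*1-s["tcp_pos"][:2]
    print("need tx,tz mm",1000*d@R[:2,0],1000*d@R[:2,2])
E
python3 -c "
from st import *
s=st();to(s,.462,-.2572)
import cv2
from h import *
from station import eyes
S=eyes.capture('scene');T=eyes.capture('top')
a=crop(S['img'],120,160,160,120,2.5,'pics/a.png');b=crop(T['img'],380,220,160,120,2.5,'pics/b.png')
cv2.imwrite('pics/ab1.png',np.hstack([cv2.imread('pics/a.png'),cv2.imread('pics/b.png')]))
"
```

```text
t 3.2 tcp [ 460.2 -253.3  222.5] zang -157.53 tilt [-0.  0. -1.] F [0.23 0.91 0.99] M [ 0.06  0.02 -0.  ] w 86.44
need tx,tz mm -4.309218920418929 -0.11335451751850713
```

View pics/ab1.png

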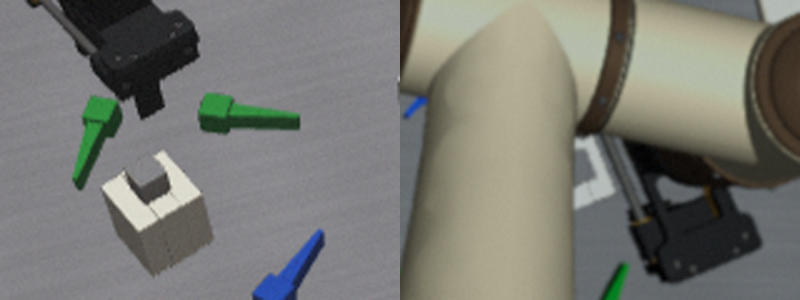

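The scene view shows one fingertip at about (180,205), with the key head below it. The arm hides the top view. I'll check where the fingertips should project.

```bash
python3 -c "
from h import *;import pickle
S,T=pickle.load(open('c.pkl','rb'))
p=np.array([.4602,-.2533,.2225]);z=np.array([-.924,-.382,0])
for d in(0,.0435,-.0435,.0585,-.0585): print(d,proj(S,p+z*d).round(1))
"
```

```text
0 [[168.1 191.3]]
0.0435 [[157.5 180.3]]
-0.0435 [[179.  202.7]]
0.0585 [[154.  176.5]]
-0.0585 [[182.8 206.7]]
```

play_rows(deltas=[0,-4.3,0,0,0,0,0,30,0,0,0,0,30,0,0,0,0,25,0,0,0,0,20,0,0,0,0,15,0,0,0,0,10,0,0,0,0,8,0,0,0,0,5,0,0,0,0,0,0,0])

```text
time_s: 4.3
tcp_pos: [0.4618, -0.2573, 0.0793]
ee_rot: [[-0.381, -0.001, -0.925], [0.925, 0.0, -0.381], [0.0, -1.0, 0.0]]
wrist_force: [0.5, -0.2, -0.1]
gripper_width: 1.003
```

```bash
python3 -c "
from st import *
s=st();to(s,.462,-.2572)
import cv2
from h import *
from station import eyes
S=eyes.capture('scene')
crop(S['img'],130,180,128,96,6.25,'pics/a2.png')
"
```

```text
t 4.3 tcp [ 461.8 -257.3   79.3] zang -157.59 tilt [-6.e-04  1.e-04 -1.e+00] F [ 0.5  -0.24 -0.09] M [ 0.03 -0.02 -0.06] w 87.29
need tx,tz mm 0.020759152691912912 -0.19593671458669698
```

View pics/a2.png

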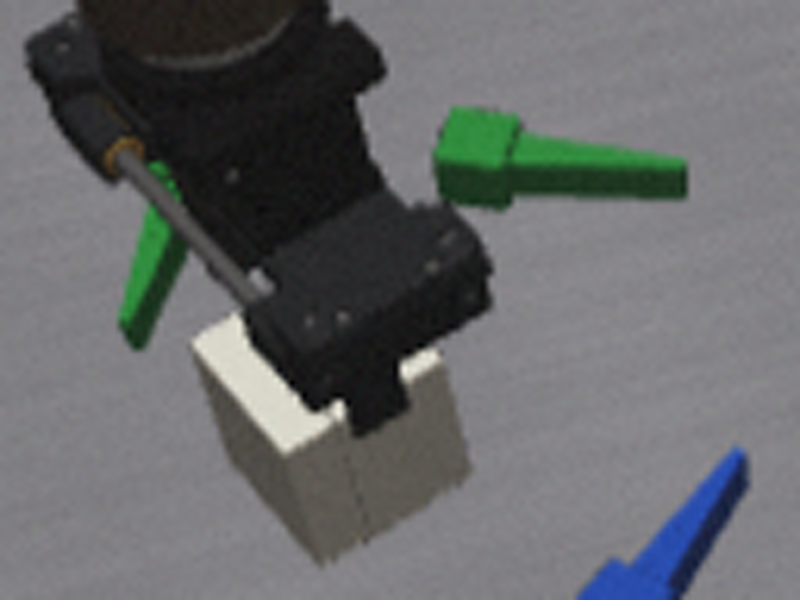

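The near finger stands in front of the slot's centre and just above the block (pixel 380,400 in the crop). I'll close the gripper.

play_rows(deltas=[60,0,0,0,0,120,0,0,0,0,150,0,0,0,0,180,0,0,0,0,220,0,0,0,0,255,0,0,0,0,255,0,0,0,0,255,0,0,0,0,255,0,0,0,0,255,0,0,0,0])

```text
time_s: 5.35
tcp_pos: [0.462, -0.2573, 0.0795]
ee_rot: [[-0.381, 0.0, -0.925], [0.925, -0.0, -0.381], [-0.0, -1.0, -0.0]]
wrist_force: [0.7, -0.4, 0.8]
gripper_width: 0.342
```

```bash
python3 -c "
from st import *
s=st()"
```

```text
t 5.35 tcp [ 462.  -257.3   79.5] zang -157.6 tilt [ 1.e-04 -0.e+00 -1.e+00] F [ 0.66 -0.39  0.83] M [ 0.12 -0.15  0.  ] w 29.75
```

play_rows(deltas=[255,0,-5,0,0,255,0,-10,0,0,255,0,-15,0,0,255,0,-20,0,0,255,0,-25,0,0,255,0,-25,0,0,255,0,-25,0,0,255,0,-25,0,0,255,0,-15,0,0,255,0,-5,0,0])

```text
time_s: 6.35
tcp_pos: [0.4625, -0.2575, 0.2521]
ee_rot: [[-0.381, 0.004, -0.924], [0.925, -0.001, -0.381], [-0.003, -1.0, -0.003]]
wrist_force: [0.2, -0.7, -2.3]
gripper_width: 0.341
```

play_rows(deltas=[255,0,0,0,0.08,255,0,0,0,0.12,255,0,0,0,0.12,255,0,0,0,0.057,255,25,0,-5,0,255,35,0,-8,0,255,40,0,-9,0,255,40,0,-9,0,255,40,0,-9,0,255,35,0,-8,0])

```text
time_s: 7.35
tcp_pos: [0.5063, -0.0398, 0.2489]
ee_rot: [[-0.014, -0.002, -1.0], [1.0, 0.0, -0.014], [0.0, -1.0, 0.002]]
wrist_force: [0.3, -0.5, -2.2]
gripper_width: 0.347
```

play_rows(deltas=[255,25,0,-5,0,255,15,0,-2,0,255,6.5,0,-0.2,0,255,0,0,0,0,255,0,0,0,0,255,0,0,0,0,255,0,0,0,0,255,0,0,0,0,255,0,0,0,0,255,0,0,0,0])

```text
time_s: 8.35
tcp_pos: [0.5134, 0.0048, 0.2496]
ee_rot: [[-0.014, 0.0, -1.0], [1.0, 0.0, -0.014], [0.0, -1.0, -0.0]]
wrist_force: [-0.0, -0.2, -2.0]
gripper_width: 0.343
```

```bash
python3 -c "
from st import *
s=st();to(s,.5135,.005)
import cv2
from h import *
from station import eyes
S=eyes.capture('scene');T=eyes.capture('top')
crop(S['img'],232,120,128,96,6.25,'pics/a3.png')
crop(T['img'],260,190,160,120,5,'pics/b3.png')
"
```

```text
t 8.35 tcp [513.4   4.8 249.6] zang -179.21 tilt [ 0.  0. -1.] F [-0.   -0.24 -2.04] M [ 0.13 -0.08  0.03] w 29.87
need tx,tz mm 0.17110564616950655 -0.06927085139276176
```

View pics/a3.png

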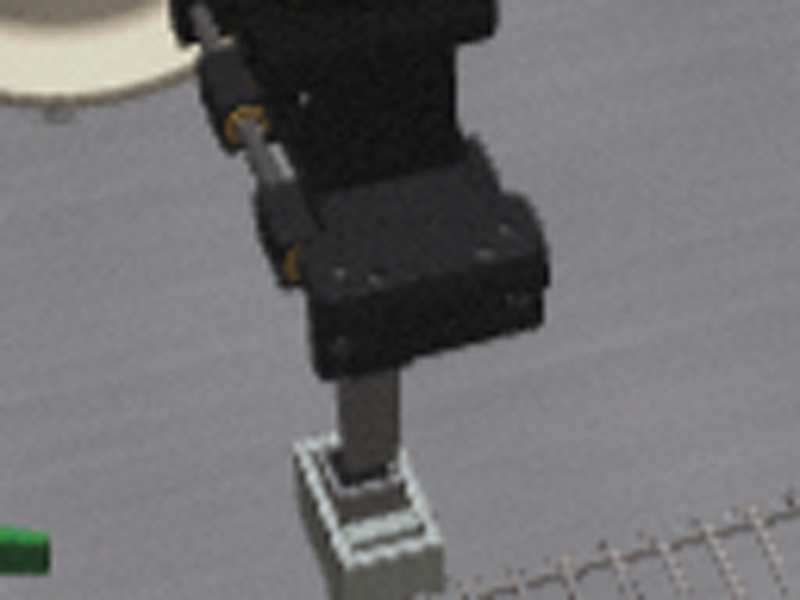

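View pics/b3.png

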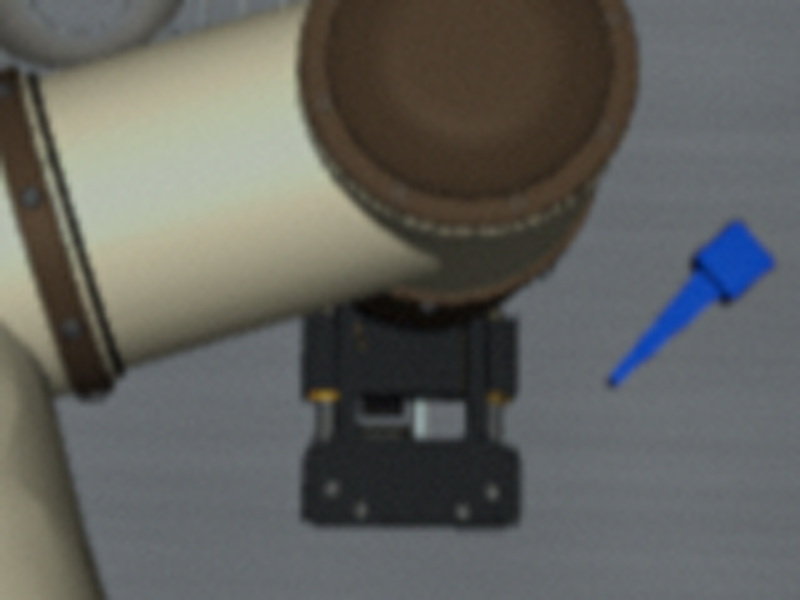

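```bash
python3 -c "
import cv2
from h import *
from station import eyes
S=eyes.capture('scene')
import pickle;pickle.dump(S,open('s3.pkl','wb'))
im=cv2.convertScaleAbs(S['img'],alpha=1.6,beta=10)
crop(im,272,172,40,40,15,'pics/a4.png')
"
```

```text
(no output)
```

View pics/a4.png

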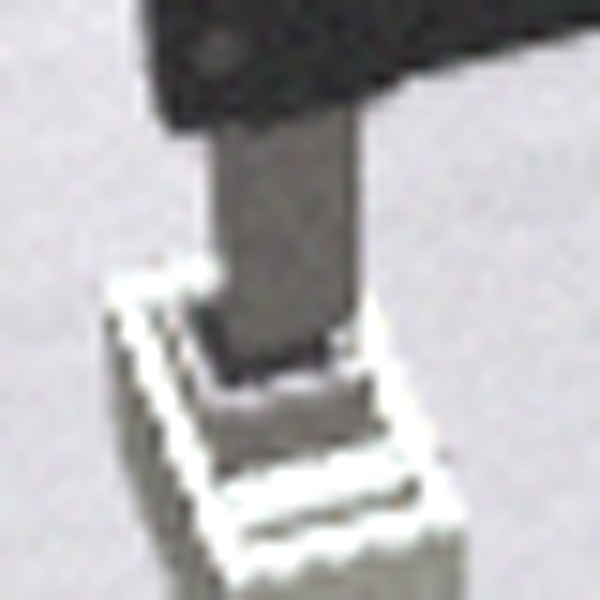

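The tip's lower edge runs from (228,355) to (352,325) in the crop. The post's front top edge is near (215,395) to (365,372), and the jaw's top runs from (222,492) to (408,455). I'll put these in the same frame.

```bash
python3 -c "
from h import *;import pickle
S=pickle.load(open('s3.pkl','rb'))
q=lambda u,v,z:(onz(S,(272+(u+.5)/15-.5,172+(v+.5)/15-.5),z)*1000).round(1)
a=.0008
for n,u,v,z in [('tipL',228,355,.174),('tipR',352,325,.174),('postL',213,397,.155),('postR',365,375,.155),('jawL inner',215,470,.15),('jawR inner',385,435,.15),('jawL front',240,520,.15),('jawR fr',415,482,.15),('colFL',238,580,.15),('colFR',465,518,.15),('colBL',108,300,.15)]: print(n,q(u,v,z))
p=np.array([.5134,.0048,.174])
for d in [(-.0035,.01),(-.0035,-.01)]: print('pred',(proj(S,p+[d[0],d[1],0])-[272,172]+.5)*15-.5)
"
```

```text
tipL [509.4  -4.4 174. ]
tipR [509.5  14.9 174. ]
postL [500.  -5. 155.]
postR [503.   18.1 155. ]
jawL inner [509.9  -7.9 150. ]
jawR inner [511.3  18.6 150. ]
jawL front [520.8  -7.1 150. ]
jawR fr [521.9  20.1 150. ]
colFL [532.2 -10.7 150. ]
colFR [531.3  25.1 150. ]
colBL [471.  -13.8 150. ]
pred [[352.01015382 326.86780025]]
pred [[223.69535631 358.52061871]]
```

In this camera the tip lies within about 0.5 mm of where the arm's pose puts it. The collar's middle is about 1 mm to +y of the tip, and the tip is about 1 mm from the jaw's edge. I'll shift +1 mm in y and -1 mm in x, then lower.

play_rows(deltas=[255,1,0,1,0,255,0,4,0,0,255,0,5,0,0,255,0,5,0,0,255,0,4,0,0,255,0,2,0,0,255,0,2,0,0,255,0,1,0,0,255,0,0,0,0,255,0,0,0,0])

```text
time_s: 9.5
tcp_pos: [0.5125, 0.006, 0.2267]
ee_rot: [[-0.014, 0.0, -1.0], [1.0, 0.0, -0.014], [0.0, -1.0, -0.0]]
wrist_force: [0.5, -0.1, -2.5]
gripper_width: 0.343
```

```bash
python3 -c "
from st import *
s=st()
import cv2
from h import *
from station import eyes
S=eyes.capture('scene')
im=cv2.convertScaleAbs(S['img'],alpha=1.6,beta=10)
crop(im,272,172,40,40,15,'pics/a5.png')
"
```

```text
t 9.5 tcp [512.5   6.  226.7] zang -179.19 tilt [ 4.e-04  0.e+00 -1.e+00] F [ 0.53 -0.11 -2.5 ] M [ 0.08 -0.07  0.04] w 29.84
```

View pics/a5.png

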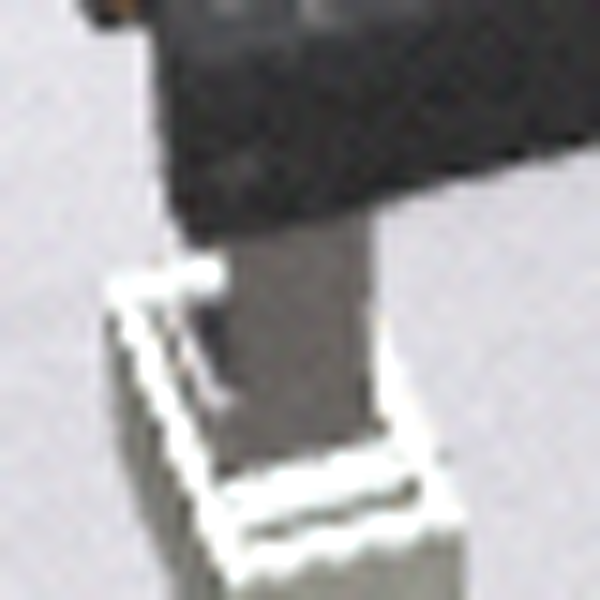

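The tip is now at the mouth between the post and the jaw, with no extra force. I'll lower it 12 mm.

play_rows(deltas=[255,0,1,0,0,255,0,1.5,0,0,255,0,1.5,0,0,255,0,1.5,0,0,255,0,1.5,0,0,255,0,1.5,0,0,255,0,1.5,0,0,255,0,1.5,0,0,255,0,0.5,0,0,255,0,0,0,0])

```text
time_s: 10.55
tcp_pos: [0.5124, 0.006, 0.2144]
ee_rot: [[-0.014, -0.0, -1.0], [1.0, -0.0, -0.014], [-0.0, -1.0, 0.0]]
wrist_force: [0.1, -0.4, -1.9]
gripper_width: 0.345
```

```bash
python3 -c "
from st import *
s=st()"
```

```text
t 10.55 tcp [512.4   6.  214.4] zang -179.2 tilt [-3.e-04 -1.e-04 -1.e+00] F [ 0.14 -0.41 -1.94] M [ 0.09 -0.06  0.05] w 29.98
```

Step 2's depth is reached (tip about 11 mm below the mouth). Next I'll feel for the post by moving toward -x (tz +).

play_rows(deltas=[255,0,0,0.3,0,255,0,0,0.3,0,255,0,0,0.3,0,255,0,0,0.3,0,255,0,0,0.3,0,255,0,0,0,0,255,0,0,0,0,255,0,0,0,0,255,0,0,0,0,255,0,0,0,0])

```text
time_s: 11.55
tcp_pos: [0.5109, 0.0059, 0.2146]
ee_rot: [[-0.014, -0.0, -1.0], [1.0, -0.0, -0.014], [-0.0, -1.0, 0.0]]
wrist_force: [-0.7, -0.3, -1.9]
gripper_width: 0.343
```

```bash
python3 -c "
from st import *
s=st()"
```

```text
t 11.55 tcp [510.9   5.9 214.6] zang -179.2 tilt [-0. -0. -1.] F [-0.68 -0.31 -1.95] M [ 0.07  0.01 -0.01] w 29.87
```

play_rows(deltas=[255,0,0,0.2,0,255,0,0,0.2,0,255,0,0,0.2,0,255,0,0,0.2,0,255,0,0,0,0,255,0,0,0,0,255,0,0,0,0,255,0,0,0,0,255,0,0,0,0,255,0,0,0,0])

```text
time_s: 12.55
tcp_pos: [0.5101, 0.006, 0.2146]
ee_rot: [[-0.014, -0.0, -1.0], [1.0, -0.0, -0.014], [-0.0, -1.0, 0.0]]
wrist_force: [-0.2, -0.1, -2.0]
gripper_width: 0.341
```

```bash
python3 -c "
from st import *
s=st()"
```

```text
t 12.55 tcp [510.1   6.  214.6] zang -179.2 tilt [-0. -0. -1.] F [-0.17 -0.06 -2.01] M [ 0.13 -0.07 -0.  ] w 29.65
```

play_rows(deltas=[255,0,0,0.2,0,255,0,0,0.2,0,255,0,0,0.2,0,255,0,0,0.2,0,255,0,0,0,0,255,0,0,0,0,255,0,0,0,0,255,0,0,0,0,255,0,0,0,0,255,0,0,0,0])

```text
time_s: 13.55
tcp_pos: [0.5098, 0.006, 0.2147]
ee_rot: [[-0.014, 0.001, -1.0], [1.0, 0.0, -0.014], [0.0, -1.0, -0.001]]
wrist_force: [4.1, -0.5, -3.7]
gripper_width: 0.343
```

```bash
python3 -c "
from st import *
s=st()
import cv2
from h import *
from station import eyes
S=eyes.capture('scene')
im=cv2.convertScaleAbs(S['img'],alpha=1.6,beta=10)
crop(im,272,172,40,40,15,'pics/a6.png')
"
```

```text
t 13.55 tcp [509.8   6.  214.7] zang -179.19 tilt [ 1.2e-03  2.0e-04 -1.0e+00] F [ 4.12 -0.54 -3.65] M [ 0.05 -1.4   0.01] w 29.87
```

View pics/a6.png

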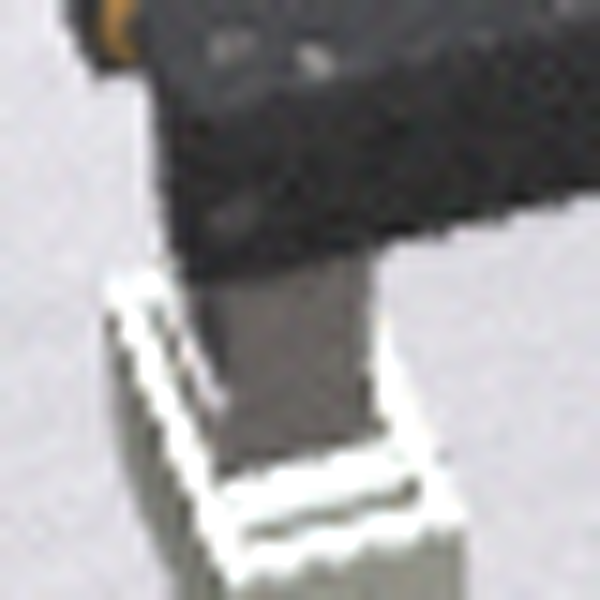

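The flat face is on the post: 4 N at tool x 509.8 mm, so the gap is about 13 mm and the key should get tight near 48 mm depth. I'll ease off to a light touch and slide down.

play_rows(deltas=[255,0,0,-0.4,0,255,0,1,0,0,255,0,1.5,0,0,255,0,1.5,0,0,255,0,1.5,0,0,255,0,1.5,0,0,255,0,1.5,0,0,255,0,1,0,0,255,0,0.5,0,0,255,0,0,0,0])

```text
time_s: 14.6
tcp_pos: [0.5099, 0.006, 0.2045]
ee_rot: [[-0.014, 0.0, -1.0], [1.0, 0.0, -0.014], [0.0, -1.0, -0.0]]
wrist_force: [3.6, -0.2, -1.0]
gripper_width: 0.342
```

```bash
python3 -c "
from st import *
s=st()"
```

```text
t 14.6 tcp [509.9   6.  204.5] zang -179.2 tilt [ 4.e-04  1.e-04 -1.e+00] F [ 3.6  -0.16 -1.05] M [ 0.07 -1.3   0.04] w 29.78
```

play_rows(deltas=[255,0,0,-0.2,0,255,0,1,0,0,255,0,1,0,0,255,0,1,0,0,255,0,1,0,0,255,0,1,0,0,255,0,1,0,0,255,0,1,0,0,255,0,1,0,0,255,0,0,0,0])

```text
time_s: 15.6
tcp_pos: [0.51, 0.0059, 0.1964]
ee_rot: [[-0.014, 0.0, -1.0], [1.0, 0.0, -0.014], [0.0, -1.0, -0.0]]
wrist_force: [4.0, 0.0, -0.8]
gripper_width: 0.341
```

```bash
python3 -c "
from st import *
s=st()"
```

```text
t 15.6 tcp [510.    5.9 196.4] zang -179.2 tilt [ 0.  0. -1.] F [ 4.01  0.02 -0.82] M [ 0.09 -1.31  0.05] w 29.66
```

Still 4 N against the post, so I'll back off a bit more.

play_rows(deltas=[255,0,0,-0.2,0,255,0,0,-0.2,0,255,0,1,0,0,255,0,1,0,0,255,0,0.5,0,0,255,0,0.5,0,0,255,0,0,0,0,255,0,0,0,0,255,0,0,0,0,255,0,0,0,0])

```text
time_s: 16.6
tcp_pos: [0.5101, 0.0059, 0.1933]
ee_rot: [[-0.014, -0.001, -1.0], [1.0, -0.0, -0.014], [-0.0, -1.0, 0.001]]
wrist_force: [1.8, -0.9, -2.1]
gripper_width: 0.34
```

```bash
python3 -c "
from st import *
s=st()"
```

```text
t 16.6 tcp [510.1   5.9 193.3] zang -179.21 tilt [-7.e-04 -1.e-04 -1.e+00] F [ 1.78 -0.91 -2.13] M [ 0.1  -0.82 -0.02] w 29.59
```

play_rows(deltas=[255,0,0.8,0,0,255,0,0.8,0,0,255,0,0.8,0,0,255,0,0.8,0,0,255,0,0.8,0,0,255,0,0.8,0,0,255,0,0,0,0,255,0,0,0,0,255,0,0,0,0,255,0,0,0,0])

```text
time_s: 17.6
tcp_pos: [0.5101, 0.0058, 0.1887]
ee_rot: [[-0.014, -0.0, -1.0], [1.0, -0.0, -0.014], [-0.0, -1.0, 0.0]]
wrist_force: [0.2, 0.9, 0.4]
gripper_width: 0.342
```

```bash
python3 -c "
from st import *
s=st()"
```

```text
t 17.6 tcp [510.1   5.8 188.7] zang -179.2 tilt [-5.e-04 -1.e-04 -1.e+00] F [0.2  0.85 0.43] M [-0.01 -0.05  0.07] w 29.79
```

play_rows(deltas=[255,0,0.6,0,0,255,0,0.6,0,0,255,0,0.6,0,0,255,0,0.6,0,0,255,0,0.6,0,0,255,0,0.6,0,0,255,0,0.4,0,0,255,0,0,0,0,255,0,0,0,0,255,0,0,0,0])

```text
time_s: 18.6
tcp_pos: [0.5101, 0.0059, 0.1845]
ee_rot: [[-0.014, -0.001, -1.0], [1.0, -0.0, -0.014], [-0.0, -1.0, 0.001]]
wrist_force: [-0.2, -0.6, -1.4]
gripper_width: 0.343
```

```bash
python3 -c "
from st import *
s=st()"
```

```text
t 18.6 tcp [510.1   5.9 184.5] zang -179.2 tilt [-5.e-04 -0.e+00 -1.e+00] F [-0.2  -0.6  -1.41] M [0.06 0.06 0.06] w 29.85
```

play_rows(deltas=[255,0,0.5,0,0,255,0,0.5,0,0,255,0,0.5,0,0,255,0,0.5,0,0,255,0,0.5,0,0,255,0,0.5,0,0,255,0,0,0,0,255,0,0,0,0,255,0,0,0,0,255,0,0,0,0])

```text
time_s: 19.6
tcp_pos: [0.5102, 0.0059, 0.1816]
ee_rot: [[-0.014, -0.0, -1.0], [1.0, -0.0, -0.014], [-0.0, -1.0, 0.0]]
wrist_force: [-0.3, -0.2, -2.1]
gripper_width: 0.337
```

```bash
python3 -c "
from st import *
s=st()"
```

```text
t 19.6 tcp [510.2   5.9 181.6] zang -179.2 tilt [-4.e-04 -0.e+00 -1.e+00] F [-0.3  -0.22 -2.13] M [0.05 0.4  0.03] w 29.31
```

play_rows(deltas=[255,0,0.5,0,0,255,0,0.5,0,0,255,0,0.5,0,0,255,0,0.5,0,0,255,0,0.5,0,0,255,0,0,0,0,255,0,0,0,0,255,0,0,0,0,255,0,0,0,0,255,0,0,0,0])

```text
time_s: 20.6
tcp_pos: [0.5102, 0.0058, 0.1795]
ee_rot: [[-0.014, -0.0, -1.0], [1.0, -0.0, -0.014], [-0.0, -1.0, 0.0]]
wrist_force: [-4.3, 0.2, 4.9]
gripper_width: 0.345
```

```bash
python3 -c "
from st import *
s=st()"
```

```text
t 20.6 tcp [510.2   5.8 179.5] zang -179.19 tilt [-1.e-04 -2.e-04 -1.e+00] F [-4.27  0.24  4.86] M [0.1  1.46 0.08] w 29.99
```

Resistance is rising: about 7 N reaction at 46.5 mm depth. The tool is taking 4 N sideways from the jaw, so I'll ease toward the post.

play_rows(deltas=[255,0,0,0.15,0,255,0,0,0.15,0,255,0,0,0,0,255,0,0.25,0,0,255,0,0.25,0,0,255,0,0,0,0,255,0,0,0,0,255,0,0,0,0,255,0,0,0,0,255,0,0,0,0])

```text
time_s: 21.6
tcp_pos: [0.5102, 0.0059, 0.1793]
ee_rot: [[-0.014, 0.001, -1.0], [1.0, -0.0, -0.014], [-0.0, -1.0, -0.001]]
wrist_force: [-4.1, -0.2, 7.6]
gripper_width: 0.339
```

```bash
python3 -c "
from st import *
s=st()"
```

```text
t 21.6 tcp [510.2   5.9 179.3] zang -179.18 tilt [ 5.e-04 -2.e-04 -1.e+00] F [-4.06 -0.23  7.59] M [0.14 1.53 0.09] w 29.5
```

The reaction is about 10 N. I'll release here, rise, close the fingers and press on the head from above.

play_rows(deltas=[0,0,0,0,0,0,0,0,0,0,0,0,0,0,0,0,0,0,0,0,0,0,0,0,0,0,0,0,0,0,0,0,0,0,0,0,0,-10,0,0,0,0,-15,0,0,0,0,-15,0,0])

```text
time_s: 22.6
tcp_pos: [0.5102, 0.0059, 0.2199]
ee_rot: [[-0.014, 0.0, -1.0], [1.0, -0.0, -0.014], [-0.0, -1.0, -0.0]]
wrist_force: [-0.7, 0.1, -0.6]
gripper_width: 0.996
```

```bash
python3 -c "
from st import *
s=st()
import cv2
from h import *
from station import eyes
S=eyes.capture('scene')
im=cv2.convertScaleAbs(S['img'],alpha=1.6,beta=10)
crop(im,252,142,80,60,10,'pics/a7.png')
"
```

```text
t 22.6 tcp [510.2   5.9 219.9] zang -179.19 tilt [ 4.e-04 -2.e-04 -1.e+00] F [-0.66  0.09 -0.61] M [ 0.1  -0.06 -0.01] w 86.66
```

View pics/a7.png

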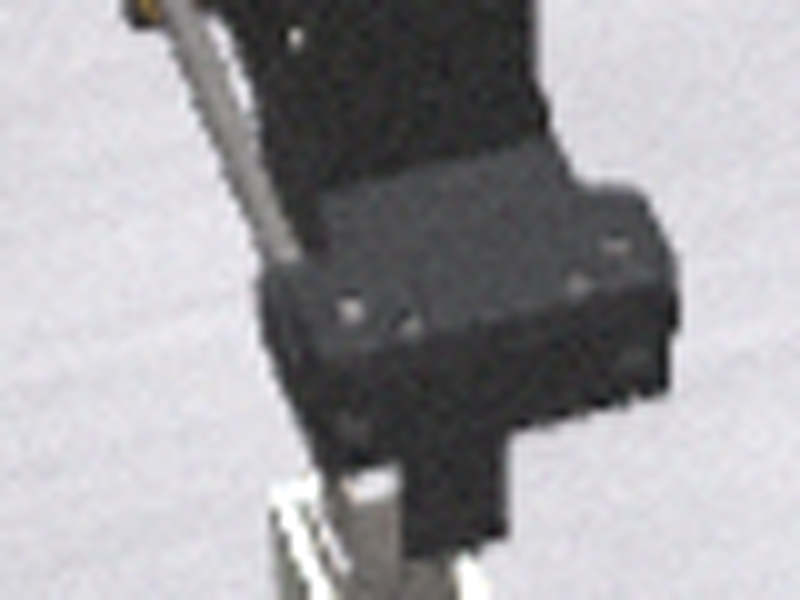

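The key stands by itself behind the raised finger (crop 370,520). I'll close the fingers and come down toward the head, whose top should be near z 0.204.

play_rows(deltas=[255,0,0,0,0,255,0,0,0,0,255,0,0,0,0,255,0,0,0,0,255,0,0,0,0,255,0,0,0,0,255,0,0,0,0,255,0,5,0,0,255,0,5,0,0,255,0,2,0,0])

```text
time_s: 23.65
tcp_pos: [0.5095, 0.0059, 0.2058]
ee_rot: [[-0.014, -0.002, -1.0], [1.0, -0.0, -0.014], [-0.0, -1.0, 0.002]]
wrist_force: [0.2, 0.7, -0.6]
gripper_width: 0.175
```

play_rows(deltas=[255,0,0.5,0,0,255,0,0.5,0,0,255,0,0.5,0,0,255,0,0.5,0,0,255,0,0.3,0,0,255,0,0.3,0,0,255,0,0,0,0,255,0,0,0,0,255,0,0,0,0,255,0,0,0,0])

```text
time_s: 24.65
tcp_pos: [0.51, 0.0059, 0.2042]
ee_rot: [[-0.014, 0.0, -1.0], [1.0, 0.0, -0.014], [0.0, -1.0, -0.0]]
wrist_force: [-0.4, -0.0, -0.1]
gripper_width: 0.003
```

```bash
python3 -c "
from st import *
s=st()"
```

```text
t 24.65 tcp [510.    5.9 204.2] zang -179.2 tilt [ 0.  0. -1.] F [-0.38 -0.02 -0.08] M [ 0.08 -0.07  0.03] w 0.27
```

play_rows(deltas=[255,0,0.2,0,0,255,0,0.2,0,0,255,0,0.2,0,0,255,0,0.2,0,0,255,0,0.2,0,0,255,0,0,0,0,255,0,0,0,0,255,0,0,0,0,255,0,0,0,0,255,0,0,0,0])

```text
time_s: 25.65
tcp_pos: [0.5101, 0.0059, 0.2038]
ee_rot: [[-0.014, 0.001, -1.0], [1.0, -0.0, -0.014], [-0.0, -1.0, -0.001]]
wrist_force: [-2.4, 0.6, 5.5]
gripper_width: 0.007
```

```bash
python3 -c "
from st import *
s=st()"
```

```text
t 25.65 tcp [510.1   5.9 203.8] zang -179.19 tilt [ 6.e-04 -1.e-04 -1.e+00] F [-2.45  0.6   5.55] M [ 0.16  0.58 -0.03] w 0.59
```

play_rows(deltas=[255,0,0.2,0,0,255,0,0.2,0,0,255,0,0.1,0,0,255,0,0,0,0,255,0,0,0,0,255,0,0,0,0,255,0,0,0,0,255,0,0,0,0,255,0,0,0,0,255,0,0,0,0])

```text
time_s: 26.65
tcp_pos: [0.5102, 0.0059, 0.2038]
ee_rot: [[-0.014, 0.001, -1.0], [1.0, -0.0, -0.014], [-0.0, -1.0, -0.001]]
wrist_force: [-2.9, 0.4, 7.5]
gripper_width: 0.004
```

```bash
python3 -c "
from st import *
s=st()"
```

```text
t 26.65 tcp [510.2   5.9 203.8] zang -179.18 tilt [ 1.e-03 -2.e-04 -1.e+00] F [-2.88  0.44  7.48] M [0.22 0.84 0.01] w 0.31
```

play_rows(deltas=[255,0,0.2,0.1,0,255,0,0.2,0.1,0,255,0,0.2,0.1,0,255,0,0.2,0,0,255,0,0.2,0,0,255,0,0.2,0,0,255,0,0,0,0,255,0,0,0,0,255,0,0,0,0,255,0,0,0,0])

```text
time_s: 27.65
tcp_pos: [0.5102, 0.0058, 0.2037]
ee_rot: [[-0.015, 0.002, -1.0], [1.0, -0.0, -0.015], [-0.0, -1.0, -0.002]]
wrist_force: [-4.7, 1.1, 11.0]
gripper_width: 0.003
```

```bash
python3 -c "
from st import *
s=st()"
```

```text
t 27.65 tcp [510.2   5.8 203.7] zang -179.15 tilt [ 2.3e-03 -4.0e-04 -1.0e+00] F [-4.66  1.1  10.97] M [0.3  1.22 0.07] w 0.29
```

play_rows(deltas=[255,0,0,0.2,0,255,0,0,0.2,0,255,0,0,0.2,0,255,0,0.2,0,0,255,0,0.2,0,0,255,0,0.2,0,0,255,0,0,0,0,255,0,0,0,0,255,0,0,0,0,255,0,0,0,0])

```text
time_s: 28.65
tcp_pos: [0.5101, 0.0058, 0.2036]
ee_rot: [[-0.015, 0.004, -1.0], [1.0, -0.0, -0.015], [-0.001, -1.0, -0.004]]
wrist_force: [-3.7, 1.0, 12.1]
gripper_width: 0.003
```

```bash
python3 -c "
from st import *
s=st()"
```

```text
t 28.65 tcp [510.1   5.8 203.6] zang -179.14 tilt [ 3.7e-03 -5.0e-04 -1.0e+00] F [-3.7   1.01 12.13] M [ 0.3   1.1  -0.03] w 0.25
```

play_rows(deltas=[255,0,0,0.2,0,255,0,0,0.2,0,255,0,0.2,0,0,255,0,0.2,0,0,255,0,0.2,0,0,255,0,0.2,0,0,255,0,0,0,0,255,0,0,0,0,255,0,0,0,0,255,0,0,0,0])

```text
time_s: 29.65
tcp_pos: [0.5101, 0.0057, 0.2035]
ee_rot: [[-0.015, 0.005, -1.0], [1.0, -0.001, -0.015], [-0.001, -1.0, -0.005]]
wrist_force: [-4.0, 0.3, 15.6]
gripper_width: 0.006
```

```bash
python3 -c "
from st import *
s=st()"
```

```text
t 29.65 tcp [510.1   5.7 203.5] zang -179.13 tilt [ 5.e-03 -6.e-04 -1.e+00] F [-3.97  0.31 15.64] M [ 0.19  1.18 -0.09] w 0.56
```

A steady 15.6 N on the head is inside the 12–18 N window. I'll lift off straight up and check.

play_rows(deltas=[255,0,0,0,0,255,0,0,0,0,255,0,-1,0,0,255,0,-2,0,0,255,0,-5,0,0,255,0,-15,0,0,255,0,-20,0,0,255,0,-25,0,0,255,0,-20,0,0,255,0,-10,0,0])

```text
time_s: 30.65
tcp_pos: [0.5093, 0.0061, 0.2995]
ee_rot: [[-0.014, 0.002, -1.0], [1.0, 0.001, -0.014], [0.001, -1.0, -0.002]]
wrist_force: [1.4, -0.5, 0.5]
gripper_width: 0.003
```

```bash
python3 -c "
from st import *
s=st()
import cv2
from h import *
from station import eyes
S=eyes.capture('scene')
im=cv2.convertScaleAbs(S['img'],alpha=1.6,beta=10)
crop(im,252,142,80,60,10,'pics/a8.png')
"
```

```text
t 30.65 tcp [509.3   6.1 299.5] zang -179.19 tilt [ 2.3e-03  6.0e-04 -1.0e+00] F [ 1.4  -0.48  0.48] M [ 0.1  -0.11  0.  ] w 0.27
```

View pics/a8.png

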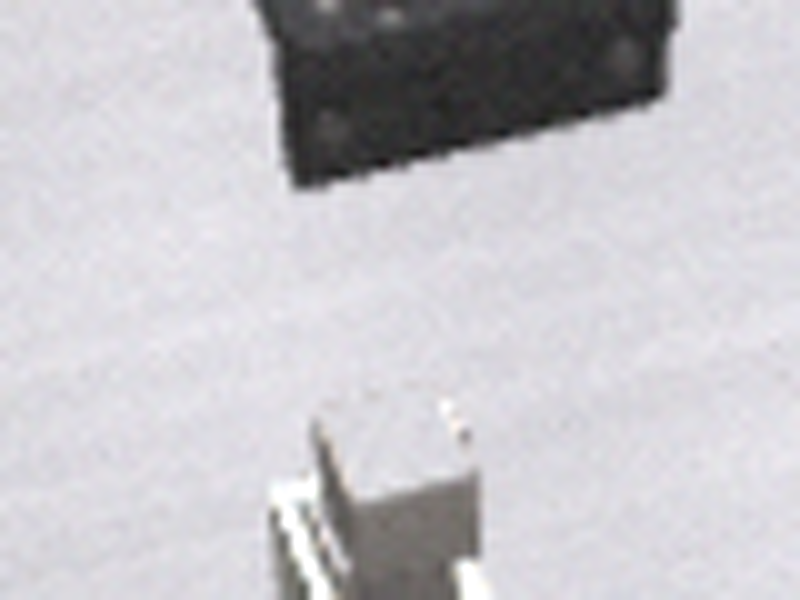

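The key stands by itself. The head's top corners are near crop (318,415), (360,500) and (478,470). I'll compare these with an upright key and check that the bystanders haven't moved.

```bash
python3 -c "
from h import *
from station import eyes
import pickle
S0,T0=pickle.load(open('c.pkl','rb'))
S=eyes.capture('scene')
b=np.array([.5101,.0058,0]);a=np.radians(.8);R=np.array([[np.cos(a),-np.sin(a),0],[np.sin(a),np.cos(a),0],[0,0,1]])
for n,p in [('BL',(-.015,-.015,.2035)),('FL',(.015,-.015,.2035)),('FR',(.015,.015,.2035)),('FLbot',(.015,-.015,.1735)),('FRbot',(.015,.015,.1735))]:
    print(n,((proj(S,b+R@np.array(p))-[252,142]+.5)*10-.5).round())
for n,x,y,w,h in [('jar',160,295,45,55),('bowl',345,205,65,60),('tub',405,198,42,52)]:
    d=cv2.absdiff(S['img'][y:y+h,x:x+w],S0['img'][y:y+h,x:x+w]); print(n,d.mean(),d.max())
im=cv2.convertScaleAbs(S['img'],alpha=2.2,beta=10)
crop(im,270,165,50,50,12,'pics/a9.png')
"
```

```text
BL [[305. 407.]]
FL [[345. 501.]]
FR [[476. 468.]]
FLbot [[352. 593.]]
FRbot [[480. 560.]]
jar 4.272592592592592 14
bowl 4.28 15
tub 4.58058608058608 14
```

View pics/a9.png

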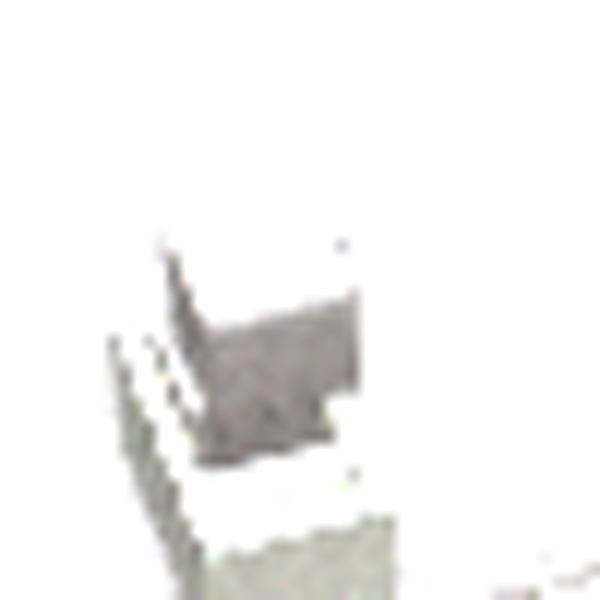

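The head's corners are within about 1 px of those of an upright, square key, and the jar, bowl and tub are unchanged. The tip is about 46.5 mm below the mouth. I'll hand the job in.

```bash
python3 -c "
from st import *
st();print(r.finish_job());st()"
```

```text
t 30.75 tcp [509.2   6.1 298.9] zang -179.2 tilt [ 2.1e-03  8.0e-04 -1.0e+00] F [-0.16  0.32 -0.15] M [ 0.12  0.   -0.  ] w 0.61
the job is handed in; nothing more can be done
None
the job is handed in; nothing more can be done
```

The key is jammed upright in the collar and the job is handed in at about 31 s; `finish_job` gives no verdict.

**What I did:** I lifted the key out of the holder and turned it square to the collar. With the tip started in the gap, I felt for the post and slid the key down until resistance rose at about 46.5 mm depth. I then let go and pressed on the head with closed fingers to a steady 15.6 N, with about 4 N sideways.

**Last checks:**
- **Depth:** the tip is about 46.5 mm below the mouth, and the key stands by itself.
- **Upright and square:** the corners I could make out are mostly within 1 px (about 1–2 mm) of an upright, square key. One looked 1.5 px off in a blurred crop, but only about 0.6 px in a sharper one.
- **Robot clear:** the fingers are about 95 mm above the key and the wrist force is near zero.
- **Bystanders:** the jar, bowl and tub look unchanged in the scene camera apart from image noise.

**Not checked:** I could not measure the clamping force directly; I inferred it from the push. The arm blocked the top camera, so I have no final view from above.

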